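Hold a kit case in the corner of the side coder for printing

ROBOT

A 6-joint arm with a two-finger parallel gripper is mounted at the origin on the work surface. World frame = base frame: x ahead of the robot, y to its left, z up, the work surface at z = 0. Lengths are in m, angles in degrees, forces in N, time in s.
With the tool pointing down it reaches from about 0.3 to 0.75 m from the base axis. Payload 8.5 kg.
Tool frame: the origin (TCP) lies between the finger pads; the fingertips stand ahead of it and the grasp point (between the pads) lies 8 mm behind it (env.tcp_to_tips is the z of the fingertips in the tool frame, in m); z points along the fingers, x is the direction in which the jaws open and shut, and the axes are right-handed (so a half turn about z gives the same grasp; the last joint's range is limited). The gripper opens to 85 mm and grips with 20 to 120 N. Pads are 22 mm wide; open, the fingers measure 114 mm over their backs; the gripper's body (76 mm by 85 mm) begins 54 mm behind the grasp point. The pads swing forward as they close: fully open they stand 13 mm farther back than shut.
Start: joints at [55.101, 21.807, 74.336, -0, 83.858, -12.336], TCP at [0.211, 0.508, 0.242] pointing down, gripper open.
Joint ranges: [-178.18, 178.18], [-50.72, 133.34], [12.68, 142.11], [-81.47, 261.47], [9.98, 163.14], [-165.26, 165.26]. Speed limits (degrees/s): [136.94, 136.94, 180, 180, 180, 180].

INTERFACE

Orientations are given as a 3x3 rotation matrix whose columns are the frame's x, y, z axes.
In Python, from rig import observe, viewer, env gives the robot as it stands.
- The arm moves only by the tool jog_arm, never from a script. Its arguments are lists of equal length, an entry for each row: "dr": the turn, a rotation vector about the tool's x, y, z in rad, a list of three; "slide": the shift along the tool's x, y, z in m, a list of three; "gripper": the opening, from -1 (shut) to 1 (fully open), so that 0 is half open. In form: {"dr": [[rx, ry, rz], ...], "slide": [[dx, dy, dz], ...], "gripper": [gripper, ...]}. A call has exactly 10 rows; each row shifts and turns the commanded pose from where the row before left it, along the tool's axes as they then stand; what a row does not reach is not made up. A row lasts 1/10 s, in which the tool goes at most 50 mm and 8.59 degrees, less where a joint would pass 70% of its speed; a pose out of reach is approached as far as the arm can. A call is refused whole if a number of a shift passes 0.05 or a number of a turn 0.15, either way. A call with a gripper value outside its range is refused whole. The fingers move at their own pace and stop on an object; "force" is the grip in N (left out, the last holds). Time passes only in rows, so rows that do not move let the fingers close, or fill a call up. It gives the time, the measured TCP pose, the force and the opening at its end, in the units of the state.
- observe(): the state, without advancing time (a new reading comes with each control period).
- viewer.get_image(name): name is "scene" or "top" or "wrist"; returns a dict with "pixels" (400x640x3 uint8, blue, green, red), "camera_matrix" (3x3 intrinsics, pixels), "dist_coeffs" ([k1, k2, p1, p2, k3] as OpenCV has them; the pictures are not rectified), "R" (3x3) and "t" (3): a world point X has camera coordinates R X + t. Camera axes: x right, y down, z forward; pixel columns grow to the right and rows downward; lengths in m; the calibration is good to about 2 mm. A picture is of the moment at which its call begins. There is no depth.
- env.close_job(): hands the job in, once; it reports no verdict.
The state is a dict: "time_s": time; "q": joint angles; "qvel": joint speeds; "joint_efforts": joint torques, N m; "position": TCP position; "tool_rot": TCP orientation; "ft_force": force on the tool from outside, world axes, zero at the start; "wrist_torque": the same for the moment, N m; "grip_width": finger opening in m.
Only numpy, scipy, OpenCV 4.12 (cv2) and the standard library are available. Lean on these libraries where they do the work, as an engineer would, in place of code of your own. Each camera call takes 0.05 s, during which the arm holds its last target.

TASK

Load the grey kit case into the side coder: lay it flat on the coder's bed, label side towards the slotted fence, push its long label side tight and square against the fence and its end up to the stop block. Then hold it there firmly for the print with one diagonal push of about a kilo, down onto the bed and in against the fence at once, and finish while still holding it like that: do not let go. Leave the stop block where it is clamped, and leave the tape roll, the bottle and the spare ink cartridge alone.

Things in the scene. Friction and masses are not known exactly. Their poses are not given: they have to be found in the camera images.
- coder: Side coder, a bench printer fixed to the table. Origin on the table below the middle of the fence's front face; x away from the robot (within 15 deg), square to the fence; y along the fence. Flat aluminium bed in front of the fence: x -130 to 0 mm, 260 mm along y, top 20 mm above the table. Behind the fence: print head (x from 13 mm, 80 mm high) and white housing (x 55 to 130, 96 mm high).
- fence: The coder's fence: rigid upright slotted steel strip, 260 mm long, 6 mm thick, 24 mm high above the bed. Origin at the foot of its front face (towards the robot), at mid-length, bed level; axes as the coder's. The case is pushed against it in its +x direction.
- bed: The coder's fixed bed plate, where the case is to lie; polished, the hard plastic case slides easily on it and on the fence (friction about 0.2 to 0.3). Origin on its top surface (20 mm above the table) at the foot of the middle of the fence's front face; axes as the coder's.
- stop_corner (a point): Where the case's corner belongs: the bed-level point where stop block face and fence front meet; axes as the coder's. The aluminium block, 22 mm along the fence, 42 mm out from it, 30 mm high (46 with its black knob), clamped firmly 35 to 95 mm from mid-fence, lies on the +y side of this point; the case lies on its -y side and is pushed up to it in +y. It withstands a normal push.
- case: Grey rigid closed plastic case, plain box 56 mm wide (x), 120 long (y), 32 high, 150 to 310 g. Origin: centre of its underside. Its +x long side has a blank white label that laps 14 mm onto the lid, a white strip from above; it goes against the fence. Starts flat on the table, that side facing away from the robot (world +x) within 30 deg. Too long to grip lengthwise: grip across the 56 mm.
- case_corner (a point): Lower corner of the case at its label side (+x) and its +y end, 28 mm and 60 mm from the case's origin: belongs at stop_corner.
- tape: Roll of blue tape lying flat on the table, 94 mm across, 24 mm high; origin at the centre of its underside. Leave alone.
- alcohol: White bottle standing on the table, 54 mm across, 130 mm high; origin at the centre of its underside. Leave alone.
- cartridge: Spare black ink cartridge standing on the table, 30 x 75 mm, 58 mm high; origin at the centre of its underside. Leave alone.
There are look-alikes about, which are no part of the job. What is meant by the case is not blue or purple, and is the larger of those in its own colour.

How it is judged:
By the outcome, as a careful person would: the job done as asked, in the order asked, and still so for the second after the job is handed in, while the arm keeps its last pose, push and grip.
It also fails if it takes over 64 s, if anything falls off the work surface, if the arm or the gripper's body presses on something with over 40 N, if the wrist force passes 120 N, or if a joint passes its speed limit or range.

## Working session

There is one attempt and no reset: what is moved stays moved. The work goes in short steps, Python scripts to look and compute and a tool call to move; the robot and the scene stay as the last step left them, time stands still between calls to the robot, and variables do not carry over. Pictures are saved under pics/ and viewed, and the job is handed in when it is done.

Besides the shell and the picture viewer there is one more tool, called in YAML: its name, and indented under it one key for each argument. jog_arm: Moves the arm, as the interface text tells. Its arguments: {"type":"object","properties":{"dr":{"type":"array","items":{"type":"array","items":{"type":"number"}}},"slide":{"type":"array","items":{"type":"array","items":{"type":"number"}}},"gripper":{"type":"array","items":{"type":"number"}},"force":{"type":"number"}},"required":["dr","slide","gripper"]}

```bash
ls; mkdir -p pics; python3 - <<'E'
from rig import observe, viewer, env
import cv2
s=observe(); print({k:(v if not hasattr(v,'tolist') else v.tolist()) for k,v in s.items()}); print(env.tcp_to_tips)
for n in("scene","top","wrist"):
    d=viewer.get_image(n); cv2.imwrite(f"pics/{n}0.png",d["pixels"]); print(n,d["camera_matrix"],d["dist_coeffs"],d["R"],d["t"])
E
```

```text
pics
{'time_s': 0.0, 'q': [55.10226571817734, 21.841555993643073, 74.38503343119002, 0.000972163004787404, 83.85844211344214, -12.333125591158776], 'qvel': [0.015195309952045651, 0.0839335808123868, -0.07960656797162995, 0.09690268412021842, -0.019477654529836446, 0.052906979944888397], 'joint_efforts': [-0.00024984458832477685, -44.84567999839783, -23.127534985542297, -0.0001175455372504075, 0.004750609950860962, -4.6549818080166006e-05], 'position': [0.2108604812599586, 0.507673002682794, 0.24170482017353884], 'tool_rot': [[0.3837260510518775, 0.9234465729811007, -0.0008628983674788491], [0.9234458436580721, -0.3837268763677083, -0.0012075527784143327], [-0.0014462277700959785, -0.00033347045184999816, -0.999998898610741]], 'ft_force': [0.1379371208961467, 0.5206119957073845, 0.8019393643164237], 'wrist_torque': [0.02372704013014427, 0.023708660877134295, -0.007738101116222719], 'grip_width': 0.08549240846877225}
0.011
scene [[431.7069545    0.         328.14550011]
 [  0.         431.7069545  199.81589286]
 [  0.           0.           1.        ]] [0.01707445 0.         0.       
[... 206 characters left out ...]
       310.08611727]
 [  0.         490.234173   191.93549828]
 [  0.           0.           1.        ]] [0.04326944 0.         0.         0.         0.        ] [[ 0.02109091 -0.99976388  0.00523142]
 [-0.99203421 -0.02157725 -0.12410704]
 [ 0.12419061 -0.00257222 -0.99225505]] [-0.00555669  0.48154297  1.17799087]
wrist [[323.80108401   0.         321.44327397]
 [  0.         323.80108401 198.70078042]
 [  0.           0.           1.        ]] [0.01080971 0.         0.         0.         0.        ] [[ 3.83088164e-01  9.23711746e-01 -2.60702931e-04]
 [ 8.91602872e-01 -3.69697952e-01  2.61472262e-01]
 [ 2.41428618e-01 -1.00399372e-01 -9.65210955e-01]] [-0.54996544 -0.03442839  0.37788797]
```

View pics/top0.png

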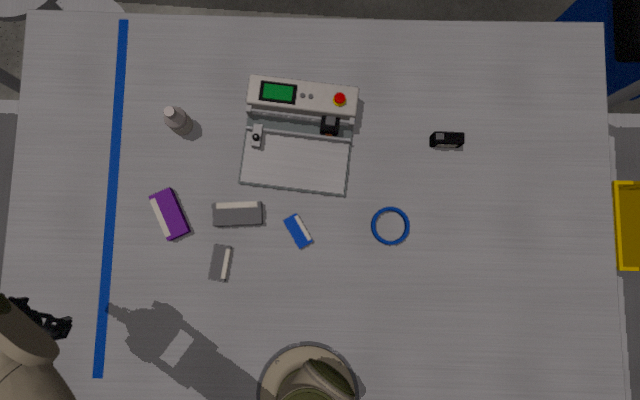

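View pics/scene0.png

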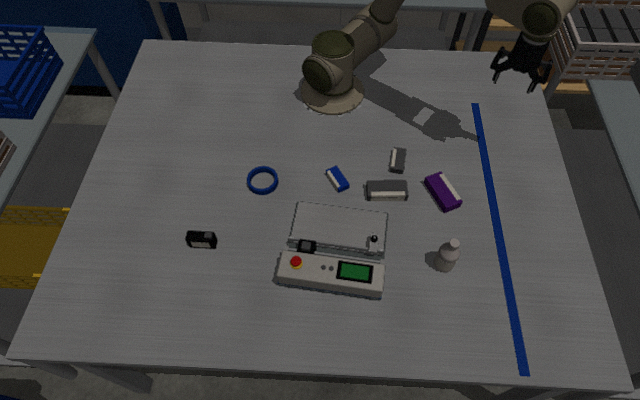

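The top view shows the grey case at about (238,214) with its white strip at the far side. The smaller grey look-alike is at (221,262), the coder bed at (295,165) and the stop block at (256,136).

```bash
cat > h.py <<'E'
import numpy as np, cv2
from rig import observe, viewer, env
def ray(d,uv):
    p=cv2.undistortPoints(np.array(uv,float).reshape(-1,1,2),d["camera_matrix"],np.array(d["dist_coeffs"])).reshape(-1,2)
    R=np.array(d["R"]);t=np.array(d["t"]).ravel()
    return -R.T@t, np.c_[p,np.ones(len(p))]@R
def plane(d,uv,z):
    c,r=ray(d,uv); return c+r*((z-c[2])/r[:,2])[:,None]
def proj(d,X):
    R=np.array(d["R"]);t=np.array(d["t"]).ravel()
    return cv2.projectPoints(np.array(X,float).reshape(-1,3),cv2.Rodrigues(R)[0],t,d["camera_matrix"],np.array(d["dist_coeffs"]))[0].reshape(-1,2)
def crop(d,x0,y0,x1,y1,s,f): cv2.imwrite(f,cv2.resize(d["pixels"][y0:y1,x0:x1],None,fx=s,fy=s,interpolation=cv2.INTER_CUBIC))
E
python3 - <<'E'
from h import *
d=viewer.get_image("top"); crop(d,200,60,370,290,2.6,"pics/t1.png")
crop(d,200,60,370,210,4.5,"pics/t1b.png")
d=viewer.get_image("scene"); crop(d,260,140,420,300,3.7,"pics/s1.png")
E
```

```text
(no output)
```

View pics/t1b.png

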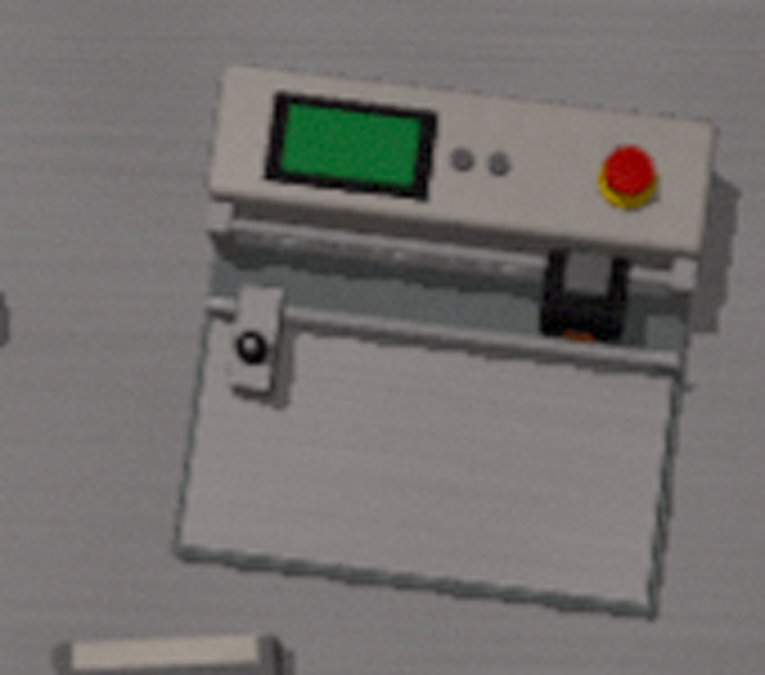

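View pics/s1.png

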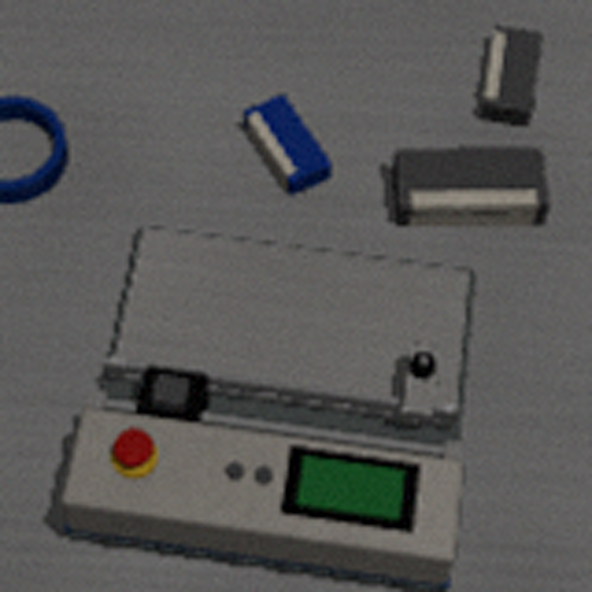

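```bash
python3 - <<'E'
from h import *
d=viewer.get_image("top")
f=lambda P,s=4.5,o=(200,60):(np.array(P,float)+.5)/s-.5+np.array(o)
np.set_printoptions(precision=4,suppress=True)
c,_=ray(d,[[0,0]]);print("cam",c)
B=plane(d,f([[178,545],[652,604],[680,378]]),.02); print(B)
v=B[0]-B[1]; print("front len",np.linalg.norm(v),"yaw",np.degrees(np.arctan2(-v[0],v[1])))
F=plane(d,f([[207,302],[682,362]]),.044); v=F[0]-F[1]; print(F,np.linalg.norm(v),np.degrees(np.arctan2(-v[0],v[1])))
H=plane(d,f([[212,192],[700,248]]),.096); v=H[0]-H[1]; print(H,np.linalg.norm(v),np.degrees(np.arctan2(-v[0],v[1])))
S=plane(d,f([[271,393],[233,388],[284,292]]),.05); print("stop top z.05",S)
px=d["pixels"].astype(int); hsv=cv2.cvtColor(d["pixels"],cv2.COLOR_BGR2HSV)
g=cv2.cvtColor(d["pixels"],cv2.COLOR_BGR2GRAY)
print(g[205:236,238]); print(g[215,205:275])
E
```

```text
cam [0.3315 0.0079 1.2287]
[[ 0.5071  0.1817  0.02  ]
 [ 0.4799 -0.0808  0.02  ]
 [ 0.6075 -0.0949  0.02  ]]
front len 0.2639382318204044 yaw -5.906369962813183
[[ 0.6387  0.1675  0.044 ]
 [ 0.611  -0.0938  0.044 ]] 0.26278791351720626 -6.057303111725529
[[ 0.6847  0.16    0.096 ]
 [ 0.6602 -0.0981  0.096 ]] 0.25926268979978034 -5.407872708667178
stop top z.05 [[0.5873 0.1301 0.05  ]
 [0.5896 0.1509 0.05  ]
 [0.6437 0.1249 0.05  ]]
[153 151 128  93  86  86  84  86  85  82  86  87  85  84  83  85  83  86
  87  69  53  68  90 109 115 119 118 117 115 116 114]
[116 117 115 118 115 115 113  99  87  85  85  85  86  86  83  86  86  84
  86  84  86  85  88  85  83  86  88  85  84  85  83  82  86  86  86  86
  80  85  85  85  85  88  86  85  85  84  86  85  87  85  82  86  82  85
  84  81  65  46  75  82  77 101 124 123 122 122 123 123 123 121]
```

```bash
python3 - <<'E'
from h import *
np.set_printoptions(precision=4,suppress=True)
d=viewer.get_image("top"); crop(d,195,190,285,290,6,"pics/t2.png")
E
```

```text
(no output)
```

View pics/t2.png

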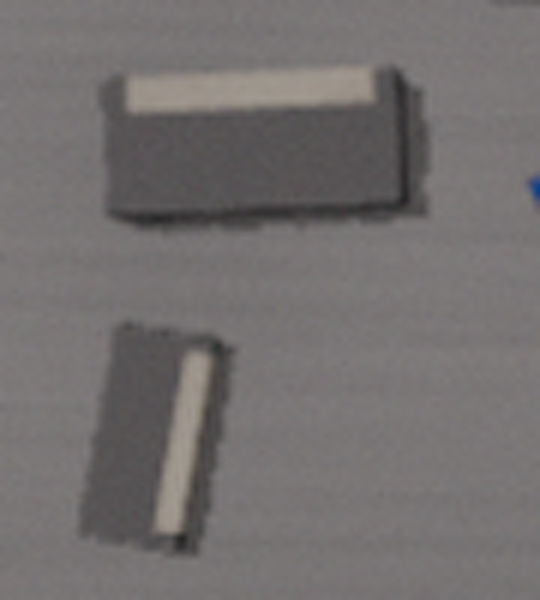

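View pics/wrist0.png

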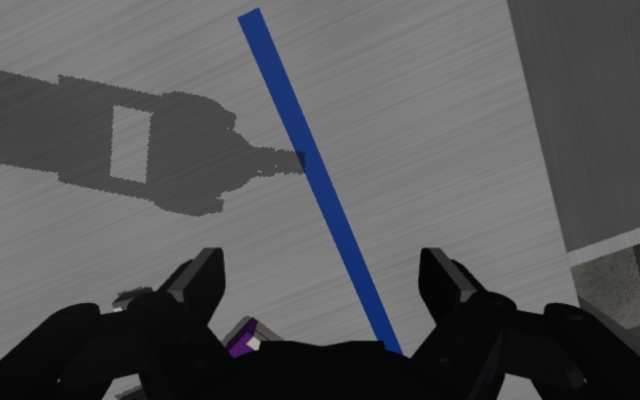

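```bash
python3 - <<'E'
from h import *
np.set_printoptions(precision=4,suppress=True)
d=viewer.get_image("top")
P=(np.array([[105,76],[398,67],[402,203],[108,210]],float)+.5)/6-.5+np.array([195,190])
B=plane(d,P,.032); print(B,B.mean(0))
for i in range(4):
    v=B[i]-B[(i+1)%4]; print(np.linalg.norm(v))
v=B[0]-B[1]+B[3]-B[2]; print("yaw",np.degrees(np.arctan2(-v[0],v[1])))
T=np.array(observe()["tool_rot"]); print(T)
E
```

```text
[[0.4507 0.244  0.032 ]
 [0.4569 0.1248 0.032 ]
 [0.4014 0.1213 0.032 ]
 [0.3961 0.2402 0.032 ]] [0.4263 0.1826 0.032 ]
0.11927977197009297
0.055605263963892725
0.11898464141365077
0.05466510320999718
yaw 2.7729895220332677
[[ 0.3837  0.9235 -0.0001]
 [ 0.9235 -0.3837 -0.0002]
 [-0.0002 -0.0001 -1.    ]]
```

jog_arm:
  dr:
    - [0, 0, 0.141]
    - [0, 0, 0.141]
    - [0, 0, 0.141]
    - [0, 0, 0.141]
    - [0, 0, 0.141]
    - [0, 0, 0.141]
    - [0, 0, 0.141]
    - [0, 0, 0.142]
    - [0, 0, 0]
    - [0, 0, 0]
  slide:
    - [0, 0, 0.01]
    - [0, 0, 0.01]
    - [0, 0, 0.01]
    - [0, 0, 0.01]
    - [0, 0, 0.01]
    - [0, 0, 0.01]
    - [0, 0, 0.01]
    - [0, 0, 0.01]
    - [0, 0, 0]
    - [0, 0, 0]
  gripper: [1, 1, 1, 1, 1, 1, 1, 1, 1, 1]

```text
time_s: 1.4
position: [0.2111, 0.508, 0.1626]
tool_rot: [[0.999, 0.052, 0.0], [0.052, -0.999, 0.0], [0.0, -0.0, -1.0]]
ft_force: [-0.1, -0.7, -0.0]
grip_width: 0.0855
```

```bash
cat >> h.py <<'E'
np.set_printoptions(precision=4,suppress=True)
def delta(target,yaw=None,yd=None):
    """tool-frame shift to reach world target; turn about world z to bring tool x to yaw"""
    s=observe();T=np.array(s["tool_rot"]);p=np.array(s["position"])
    a=np.degrees(np.arctan2(T[1,0],T[0,0]))
    print("t",s["time_s"],"pos",p,"toolx yaw",a,"F",np.array(s["ft_force"]),"w",s["grip_width"])
    print("tool shift",T.T@(np.array(target)-p))
    if yaw is not None: print("turn about tool z rad",-np.radians(yaw-a))
E
python3 -c "
from h import *
delta([.4263,.1826,.10],2.8); print(observe()['tool_rot'],observe()['q'])"
```

```text
t 1.4 pos [0.2111 0.508  0.1626] toolx yaw 2.967322078136774 F [-0.1209 -0.7045 -0.0477] w 0.08548945331963029
tool shift [0.1981 0.3361 0.0626]
turn about tool z rad 0.0029203211747659314
[[ 0.9987  0.0518  0.0001]
 [ 0.0518 -0.9987  0.0001]
 [ 0.0001 -0.0001 -1.    ]] [55.1004 25.8535 81.7675  0.0011 72.3706 52.1327]
```

jog_arm:
  dr:
    - [0, 0, 0.003]
    - [0, 0, 0]
    - [0, 0, 0]
    - [0, 0, 0]
    - [0, 0, 0]
    - [0, 0, 0]
    - [0, 0, 0]
    - [0, 0, 0]
    - [0, 0, 0]
    - [0, 0, 0]
  slide:
    - [0.022, 0.037, 0.002]
    - [0.022, 0.037, 0.002]
    - [0.022, 0.037, 0.002]
    - [0.022, 0.037, 0.002]
    - [0.022, 0.037, 0.002]
    - [0.022, 0.037, 0.002]
    - [0.022, 0.037, 0.002]
    - [0.022, 0.037, 0.002]
    - [0.022, 0.037, 0.002]
    - [0, 0.003, 0]
  gripper: [1, 1, 1, 1, 1, 1, 1, 1, 1, 1]

```text
time_s: 2.4
position: [0.4269, 0.1781, 0.1449]
tool_rot: [[0.999, 0.044, 0.003], [0.044, -0.999, -0.0], [0.002, 0.0, -1.0]]
ft_force: [-0.3, 0.7, 0.1]
grip_width: 0.0854
```

```bash
python3 -c "
from h import *
d=viewer.get_image('wrist');cv2.imwrite('pics/w1.png',d['pixels'])
delta([.4263,.1826,.018],2.8)
print(proj(d,[[.4263,.1826,.032],[.4507,.244,.032],[.4569,.1248,.032],[.4014,.1213,.032],[.3961,.2402,.032]]))
"
```

```text
t 2.45 pos [0.4254 0.1793 0.1448] toolx yaw 2.5258926784807505 F [ 0.309   0.005  -0.2809] w 0.08538034898181936
tool shift [ 0.0009 -0.0032  0.1268]
turn about tool z rad -0.004784075264333606
[[320.0917 193.0238]
 [357.114  112.9304]
 [354.0608 262.3463]
 [286.7987 263.5993]
 [282.1984 114.8848]]
```

View pics/w1.png

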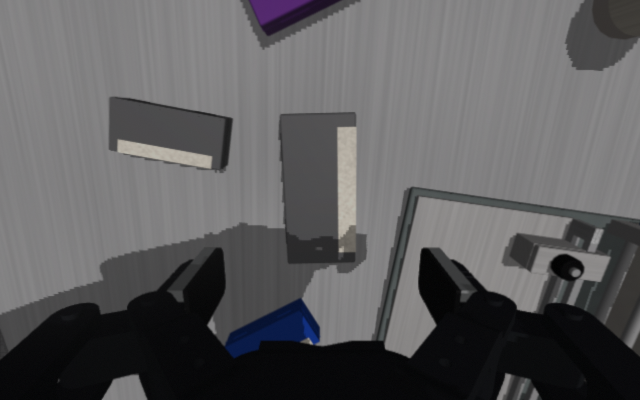

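```bash
python3 -c "
from h import *
d=viewer.get_image('wrist')
print(plane(d,[[232,118],[222,172],[228,165]],.02),plane(d,[[232,118],[222,172],[228,165]],.0))
"
```

```text
[[0.3546 0.2372 0.02  ]
 [0.3455 0.1948 0.02  ]
 [0.3504 0.2007 0.02  ]] [[0.3494 0.2366 0.    ]
 [0.3395 0.1909 0.    ]
 [0.3448 0.1972 0.    ]]
```

jog_arm:
  dr:
    - [0, 0, -0.005]
    - [0, 0, 0]
    - [0, 0, 0]
    - [0, 0, 0]
    - [0, 0, 0]
    - [0, 0, 0]
    - [0, 0, 0]
    - [0, 0, 0]
    - [0, 0, 0]
    - [0, 0, 0]
  slide:
    - [0.001, -0.003, 0.014]
    - [0, 0, 0.014]
    - [0, 0, 0.014]
    - [0, 0, 0.014]
    - [0, 0, 0.014]
    - [0, 0, 0.014]
    - [0, 0, 0.014]
    - [0, 0, 0.014]
    - [0, 0, 0.014]
    - [0, 0, 0]
  gripper: [1, 1, 1, 1, 1, 1, 1, 1, 1, 1]

```text
time_s: 3.5
position: [0.4237, 0.1853, 0.0176]
tool_rot: [[0.999, 0.053, -0.002], [0.053, -0.999, -0.0], [-0.002, 0.0, -1.0]]
ft_force: [0.4, -0.4, -0.4]
grip_width: 0.0851
```

jog_arm:
  dr:
    - [0, 0, 0]
    - [0, 0, 0]
    - [0, 0, 0]
    - [0, 0, 0]
    - [0, 0, 0]
    - [0, 0, 0]
    - [0, 0, 0]
    - [0, 0, 0]
    - [0, 0, 0]
    - [0, 0, 0]
  slide:
    - [0, 0, 0]
    - [0, 0, 0]
    - [0, 0, 0]
    - [0, 0, 0]
    - [0, 0, 0]
    - [0, 0, 0]
    - [0, 0, 0]
    - [0, 0, 0]
    - [0, 0, 0]
    - [0, 0, 0]
  gripper: [-0.1, -0.1, -0.1, -0.1, -0.1, -0.1, -0.1, -0.1, -0.1, -0.1]
  force: 40

```text
time_s: 4.5
position: [0.4252, 0.1846, 0.0192]
tool_rot: [[0.999, 0.05, 0.002], [0.05, -0.999, 0.001], [0.002, -0.001, -1.0]]
ft_force: [-1.0, 2.9, 5.6]
grip_width: 0.0551
```

jog_arm:
  dr:
    - [0, 0, 0]
    - [0, 0, 0]
    - [0, 0, 0]
    - [0, 0, 0]
    - [0, 0, 0]
    - [0, 0, 0]
    - [0, 0, 0]
    - [0, 0, 0]
    - [0, 0, 0]
    - [0, 0, 0]
  slide:
    - [0, 0, -0.002]
    - [0, 0, -0.005]
    - [0, 0, -0.01]
    - [0, 0, -0.01]
    - [0, 0, -0.01]
    - [0, 0, -0.01]
    - [0, 0, -0.01]
    - [0, 0, -0.005]
    - [0, 0, 0]
    - [0, 0, 0]
  gripper: [-0.1, -0.1, -0.1, -0.1, -0.1, -0.1, -0.1, -0.1, -0.1, -0.1]

```text
time_s: 5.5
position: [0.4248, 0.1842, 0.0802]
tool_rot: [[0.999, 0.05, -0.0], [0.05, -0.999, -0.0], [-0.0, 0.0, -1.0]]
ft_force: [-0.4, -0.1, -1.4]
grip_width: 0.0549
```

```bash
python3 -c "
from h import *
d=viewer.get_image('wrist');cv2.imwrite('pics/w2.png',d['pixels'])
d=viewer.get_image('top');crop(d,195,60,370,240,3.3,'pics/t3.png')
th=np.radians(-6); X=np.array([np.cos(th),np.sin(th)]);Y=np.array([-np.sin(th),np.cos(th)])
O=np.array([.6235,.0369]); C=O+X*(-.028-.030)+Y*(.089-.06-.015); print('C',C)
delta([C[0],C[1],.1],-6)"
```

```text
C [0.5673 0.0569]
t 5.6 pos [0.4247 0.1842 0.08  ] toolx yaw 2.8611334965067488 F [ 0.1942 -0.7373 -2.6164] w 0.05527403962918949
tool shift [ 0.136   0.1343 -0.0202]
turn about tool z rad 0.1546559549728002
```

View pics/w2.png

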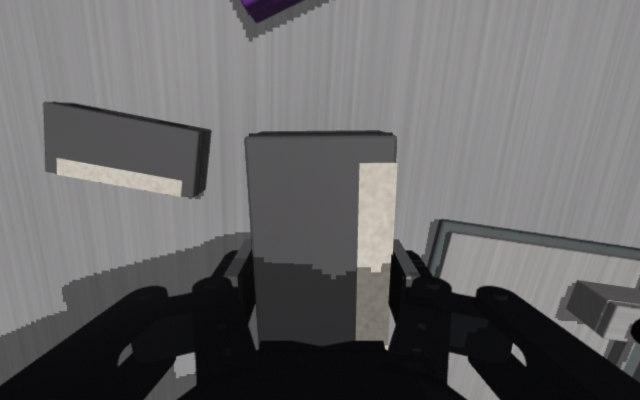

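View pics/t3.png

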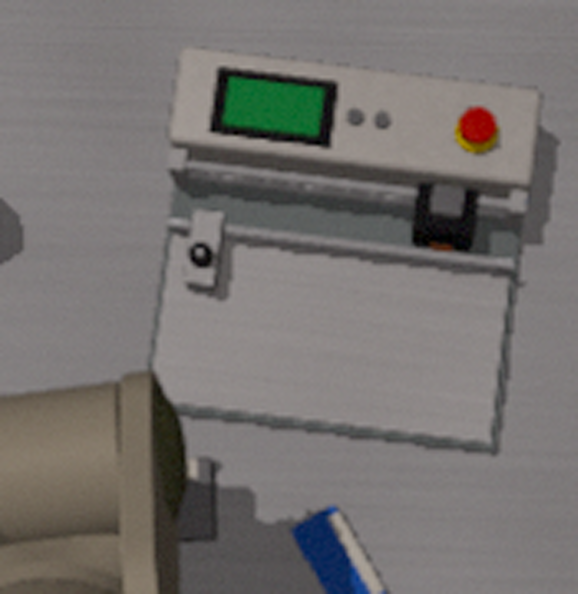

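jog_arm:
  dr:
    - [0, 0, 0.077]
    - [0, 0, 0.078]
    - [0, 0, 0]
    - [0, 0, 0]
    - [0, 0, 0]
    - [0, 0, 0]
    - [0, 0, 0]
    - [0, 0, 0]
    - [0, 0, 0]
    - [0, 0, 0]
  slide:
    - [0, 0, -0.01]
    - [0, 0, -0.01]
    - [0.022, 0.016, 0]
    - [0.022, 0.016, 0]
    - [0.022, 0.016, 0]
    - [0.022, 0.016, 0]
    - [0.022, 0.016, 0]
    - [0.022, 0.016, 0]
    - [0.022, 0.016, 0]
    - [0, 0, 0]
  gripper: [-0.1, -0.1, -0.1, -0.1, -0.1, -0.1, -0.1, -0.1, -0.1, -0.1]

```text
time_s: 6.6
position: [0.5683, 0.0545, 0.0996]
tool_rot: [[0.994, -0.107, 0.001], [-0.107, -0.994, -0.001], [0.001, 0.0, -1.0]]
ft_force: [-0.1, -0.5, -2.1]
grip_width: 0.0552
```

```bash
python3 -c "
from h import *
d=viewer.get_image('wrist');cv2.imwrite('pics/w3.png',d['pixels'])
delta([.5673,.0569,.05],-6)"
```

```text
t 6.65 pos [0.5668 0.0558 0.0995] toolx yaw -6.115071438902284 F [-0.377   0.5516 -2.045 ] w 0.0553418657203733
tool shift [ 0.0004 -0.0012  0.0495]
turn about tool z rad -0.002008375483852341
```

View pics/w3.png

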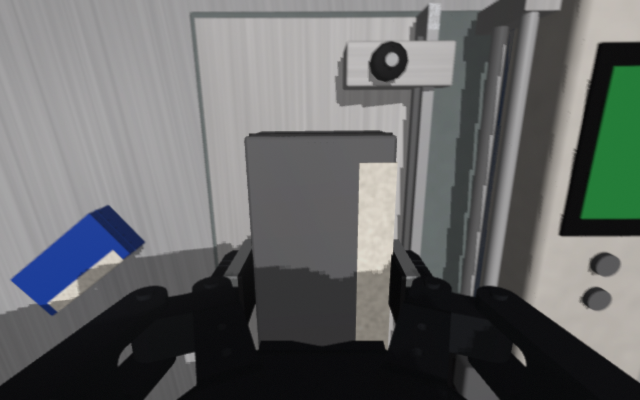

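```bash
python3 -c "
from h import *
d=viewer.get_image('wrist')
crop(d,330,0,480,250,2.4,'pics/w3z.png')
th=np.radians(-6); R=np.array([[np.cos(th),-np.sin(th)],[np.sin(th),np.cos(th)]])
O=np.array([.6235,.0369])
def co(uv,z): return (plane(d,uv,z)[:,:2]-O)@R
print('stop top',co([[347,85],[455,87],[345,42]],.05)); print('bed front',co([[193,14],[211,230]],.02),'bed end',co([[300,14]],.02))
c,_=ray(d,[[0,0]]);print(c)
"
```

```text
stop top [[-0.0445  0.0923]
 [ 0.0126  0.0911]
 [-0.046   0.113 ]]
bed front [[-0.1329  0.1336]
 [-0.1347 -0.0004]] bed end [[-0.0705  0.1336]]
[0.5741 0.1214 0.2312]
```

View pics/w3z.png

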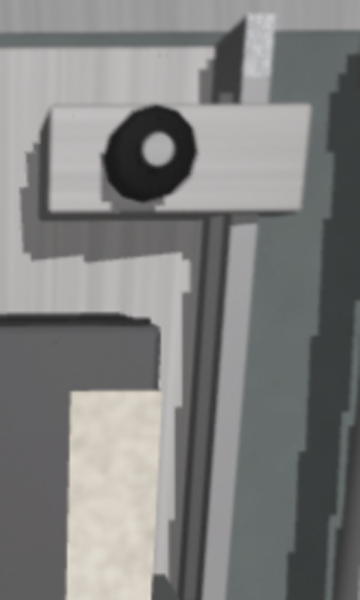

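```bash
python3 -c "
from h import *
d=viewer.get_image('wrist')
th=np.radians(-6); R=np.array([[np.cos(th),-np.sin(th)],[np.sin(th),np.cos(th)]])
O=np.array([.6235,.0369])
def co(uv,z): return (plane(d,uv,z)[:,:2]-O)@R
print('top edge',co([[424.6,92.5],[414.6,246]],.044),'foot',co([[415,92],[406,246]],.02))
T=plane(d,[[424.6,92.5],[414.6,246]],.044); print(np.degrees(np.arctan2(*(T[0]-T[1])[[0,1]])))
# case lid in hand
L=plane(d,[[247,136],[396,136]],.05+.0615+.01);print(L)
s=observe();print((np.array(s['position'])[:2]-O)@R)
"
```

```text
top edge [[-0.0024  0.0895]
 [-0.0011 -0.0014]] foot [[-0.0012  0.0911]
 [ 0.0003 -0.0118]]
5.161916889597542
[[0.5476 0.1169 0.1215]
 [0.597  0.1117 0.1215]]
[-0.0597  0.014 ]
```

jog_arm:
  dr:
    - [0, 0, -0.007]
    - [0, 0, 0]
    - [0, 0, 0]
    - [0, 0, 0]
    - [0, 0, 0]
    - [0, 0, 0]
    - [0, 0, 0]
    - [0, 0, 0]
    - [0, 0, 0]
    - [0, 0, 0]
  slide:
    - [0, 0, 0.008]
    - [0, 0, 0.008]
    - [0, 0, 0.008]
    - [0, 0, 0.008]
    - [0, 0, 0.008]
    - [0, 0, 0.008]
    - [0, 0, 0.007]
    - [0, 0, 0.002]
    - [0, 0, 0.001]
    - [0, 0, 0.001]
  gripper: [-0.1, -0.1, -0.1, -0.1, -0.1, -0.1, -0.1, -0.1, -0.1, -0.1]

```text
time_s: 7.75
position: [0.5665, 0.0567, 0.0415]
tool_rot: [[0.995, -0.098, 0.001], [-0.098, -0.995, -0.0], [0.001, 0.0, -1.0]]
ft_force: [0.3, -0.4, -3.2]
grip_width: 0.0548
```

jog_arm:
  dr:
    - [0, 0, 0]
    - [0, 0, 0]
    - [0, 0, 0]
    - [0, 0, 0]
    - [0, 0, 0]
    - [0, 0, 0]
    - [0, 0, 0]
    - [0, 0, 0]
    - [0, 0, 0]
    - [0, 0, 0]
  slide:
    - [0, 0, 0.0005]
    - [0, 0, 0.0005]
    - [0, -0.002, 0]
    - [0, -0.002, 0]
    - [0, -0.002, 0]
    - [0, -0.002, 0]
    - [0, -0.002, 0]
    - [0, -0.001, 0]
    - [0, -0.001, 0]
    - [0, -0.001, 0]
  gripper: [-0.1, -0.1, -0.1, -0.1, -0.1, -0.1, -0.1, -0.1, -0.1, -0.1]

```text
time_s: 8.75
position: [0.5676, 0.0697, 0.0403]
tool_rot: [[0.995, -0.098, -0.0], [-0.098, -0.995, -0.0], [-0.0, 0.0, -1.0]]
ft_force: [0.1, 0.1, -2.9]
grip_width: 0.0553
```

```bash
python3 -c "
from h import *
delta([0,0,0]);
d=viewer.get_image('wrist');crop(d,200,0,480,250,2.4,'pics/w4.png')"
```

```text
t 8.75 pos [0.5676 0.0697 0.0403] toolx yaw -5.614408618038853 F [ 0.0512  0.149  -2.9026] w 0.05534204827427278
tool shift [-0.5581  0.1249  0.0403]
```

View pics/w4.png

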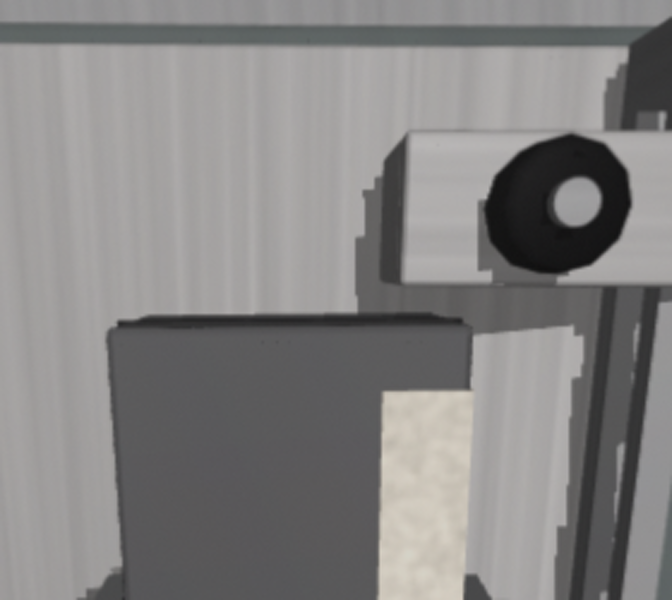

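jog_arm:
  dr:
    - [0, 0, 0]
    - [0, 0, 0]
    - [0, 0, 0]
    - [0, 0, 0]
    - [0, 0, 0]
    - [0, 0, 0]
    - [0, 0, 0]
    - [0, 0, 0]
    - [0, 0, 0]
    - [0, 0, 0]
  slide:
    - [0, -0.001, 0.0005]
    - [0, -0.001, 0.0005]
    - [0, -0.0005, 0]
    - [0, -0.0005, 0]
    - [0, -0.0005, 0]
    - [0, -0.0005, 0]
    - [0, -0.0005, 0]
    - [0, -0.0005, 0]
    - [0, 0, 0]
    - [0, 0, 0]
  gripper: [-0.1, -0.1, -0.1, -0.1, -0.1, -0.1, -0.1, -0.1, -0.1, -0.1]

```text
time_s: 9.8
position: [0.5681, 0.0747, 0.0393]
tool_rot: [[0.995, -0.098, -0.0], [-0.098, -0.995, 0.0], [-0.0, -0.0, -1.0]]
ft_force: [0.4, -0.1, -2.2]
grip_width: 0.055
```

```bash
python3 -c "
from h import *
delta([0,0,0]);
d=viewer.get_image('wrist');crop(d,200,0,480,250,2.4,'pics/w5.png')"
```

```text
t 9.8 pos [0.5681 0.0747 0.0393] toolx yaw -5.610168312349437 F [ 0.3636 -0.1346 -2.1853] w 0.05502625829169163
tool shift [-0.5581  0.1299  0.0393]
```

View pics/w5.png

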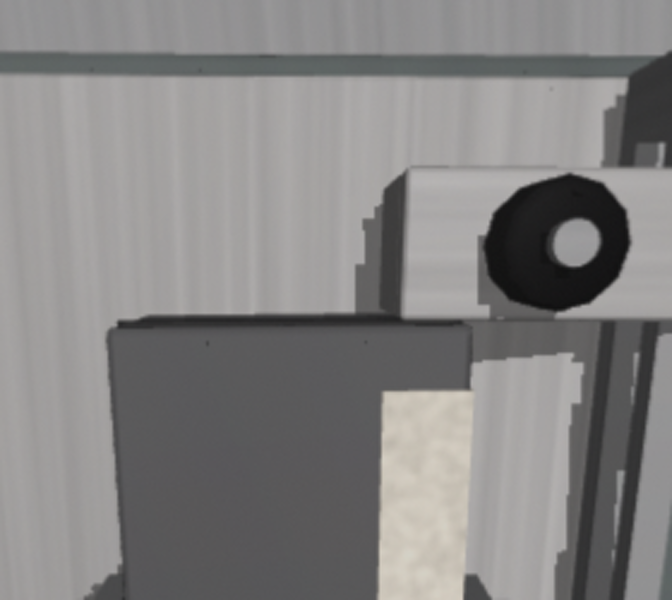

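jog_arm:
  dr:
    - [0, 0, 0]
    - [0, 0, 0]
    - [0, 0, 0]
    - [0, 0, 0]
    - [0, 0, 0]
    - [0, 0, 0]
    - [0, 0, 0]
    - [0, 0, 0]
    - [0, 0, 0]
    - [0, 0, 0]
  slide:
    - [0, -0.0005, 0]
    - [0, -0.0005, 0]
    - [0, 0, 0.0005]
    - [0, 0, 0.0005]
    - [0, 0, 0.0005]
    - [0, 0, 0]
    - [0, 0, 0]
    - [0, 0, 0]
    - [0, 0, 0]
    - [0, 0, 0]
  gripper: [-0.1, -0.1, -0.1, -0.1, -0.1, -0.1, -0.1, -0.1, -0.1, -0.1]

```text
time_s: 10.85
position: [0.5685, 0.075, 0.0392]
tool_rot: [[0.995, -0.098, 0.001], [-0.098, -0.995, -0.001], [0.002, 0.001, -1.0]]
ft_force: [-3.7, -3.9, 11.0]
grip_width: 0.0554
```

jog_arm:
  dr:
    - [0, 0, 0]
    - [0, 0, 0]
    - [0, 0, 0]
    - [0, 0, 0]
    - [0, 0, 0]
    - [0, 0, 0]
    - [0, 0, 0]
    - [0, 0, 0]
    - [0, 0, 0]
    - [0, 0, 0]
  slide:
    - [0, 0, 0]
    - [0, 0, 0]
    - [0, 0, 0]
    - [0, 0, 0]
    - [0, 0, 0]
    - [0, 0, 0]
    - [0, 0, -0.01]
    - [0, 0, -0.015]
    - [0, 0, -0.015]
    - [0, 0, -0.01]
  gripper: [0.5, 0.5, 0.5, 0.5, 0.5, 0.5, 0.5, 0.5, 0.5, 0.5]

```text
time_s: 11.85
position: [0.5686, 0.0756, 0.0895]
tool_rot: [[0.995, -0.098, 0.002], [-0.098, -0.995, -0.0], [0.002, -0.0, -1.0]]
ft_force: [0.3, -1.0, -0.1]
grip_width: 0.0638
```

jog_arm:
  dr:
    - [0, 0, 0]
    - [0, 0, 0]
    - [0, 0, 0]
    - [0, 0, 0]
    - [0, 0, 0]
    - [0, 0, 0]
    - [0, 0, 0]
    - [0, 0, 0]
    - [0, 0, 0]
    - [0, 0, 0]
  slide:
    - [-0.012, 0, 0]
    - [-0.012, 0, 0]
    - [-0.012, 0, 0]
    - [-0.012, 0, 0]
    - [-0.012, 0, 0]
    - [-0.005, 0, 0]
    - [0, 0, 0]
    - [0, 0, 0]
    - [0, 0, 0]
    - [0, 0, 0]
  gripper: [-1, -1, -1, -1, -1, -1, -1, -1, -1, -1]

```text
time_s: 12.85
position: [0.5039, 0.0819, 0.0878]
tool_rot: [[0.995, -0.098, 0.0], [-0.098, -0.995, -0.0], [0.0, 0.0, -1.0]]
ft_force: [0.3, 0.1, 0.7]
grip_width: 0.0002
```

```bash
python3 -c "
from h import *
delta([0,0,0]);
d=viewer.get_image('wrist');cv2.imwrite('pics/w6.png',d['pixels'])"
```

```text
t 12.85 pos [0.5039 0.0819 0.0878] toolx yaw -5.618864751079161 F [0.2869 0.074  0.7329] w 0.0002041238054955208
tool shift [-0.4934  0.1309  0.0877]
```

View pics/w6.png

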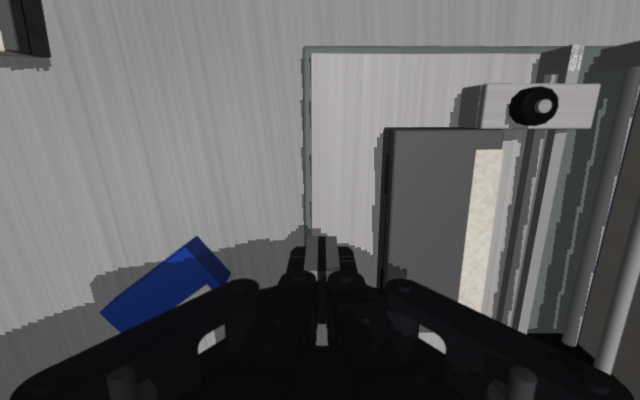

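jog_arm:
  dr:
    - [0, 0, 0]
    - [0, 0, 0]
    - [0, 0, 0]
    - [0, 0, 0]
    - [0, 0, 0]
    - [0, 0, 0]
    - [0, 0, 0]
    - [0, 0, 0]
    - [0, 0, 0]
    - [0, 0, 0]
  slide:
    - [0, 0, 0.01]
    - [0, 0, 0.01]
    - [0, 0, 0.01]
    - [0, 0, 0.01]
    - [0, 0, 0.01]
    - [0, 0, 0.002]
    - [0.006, 0, 0]
    - [0.006, 0, 0]
    - [0.004, 0, 0]
    - [0.004, 0, 0]
  gripper: [-1, -1, -1, -1, -1, -1, -1, -1, -1, -1]

```text
time_s: 13.9
position: [0.5241, 0.08, 0.0361]
tool_rot: [[0.995, -0.098, 0.001], [-0.098, -0.995, -0.0], [0.001, -0.0, -1.0]]
ft_force: [0.1, 0.2, 0.0]
grip_width: 0.0002
```

jog_arm:
  dr:
    - [0, 0, 0]
    - [0, 0, 0]
    - [0, 0, 0]
    - [0, 0, 0]
    - [0, 0, 0]
    - [0, 0, 0]
    - [0, 0, 0]
    - [0, 0, 0]
    - [0, 0, 0]
    - [0, 0, 0]
  slide:
    - [0.002, 0, 0]
    - [0.002, 0, 0]
    - [0.002, 0, 0]
    - [0.002, 0, 0]
    - [0.002, 0, 0]
    - [0.002, 0, 0]
    - [0.002, 0, 0]
    - [0.002, 0, 0]
    - [0.002, 0, 0]
    - [0.002, 0, 0]
  gripper: [-1, -1, -1, -1, -1, -1, -1, -1, -1, -1]

```text
time_s: 14.9
position: [0.5435, 0.0781, 0.0358]
tool_rot: [[0.995, -0.098, -0.0], [-0.098, -0.995, -0.0], [-0.0, 0.0, -1.0]]
ft_force: [-0.4, 0.0, 0.3]
grip_width: 0.0001
```

```bash
python3 -c "
from h import *
delta([0,0,0]);
d=viewer.get_image('wrist');cv2.imwrite('pics/w7.png',d['pixels'])"
```

```text
t 14.9 pos [0.5435 0.0781 0.0358] toolx yaw -5.616766311486069 F [-0.4158  0.0047  0.2924] w 0.00012730737550245542
tool shift [-0.5332  0.1309  0.0358]
```

View pics/w7.png

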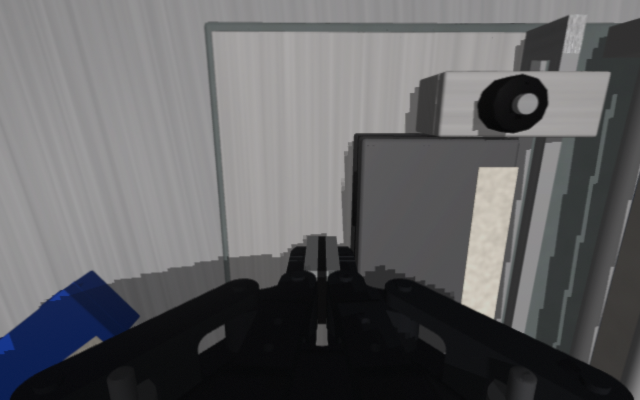

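jog_arm:
  dr:
    - [0, 0, 0]
    - [0, 0, 0]
    - [0, 0, 0]
    - [0, 0, 0]
    - [0, 0, 0]
    - [0, 0, 0]
    - [0, 0, 0]
    - [0, 0, 0]
    - [0, 0, 0]
    - [0, 0, 0]
  slide:
    - [0.0015, 0, 0]
    - [0.0015, 0, 0]
    - [0.0015, 0, 0]
    - [0.0015, 0, 0]
    - [0.0015, 0, 0]
    - [0.0015, 0, 0]
    - [0.001, 0, 0]
    - [0.001, 0, 0]
    - [0.001, 0, 0]
    - [0.001, 0, 0]
  gripper: [-1, -1, -1, -1, -1, -1, -1, -1, -1, -1]

```text
time_s: 15.95
position: [0.5563, 0.0768, 0.0358]
tool_rot: [[0.995, -0.098, -0.0], [-0.098, -0.995, -0.0], [-0.0, 0.0, -1.0]]
ft_force: [-0.4, -0.6, -0.6]
grip_width: 0.0004
```

```bash
python3 -c "
from h import *
delta([0,0,0]);
d=viewer.get_image('wrist');cv2.imwrite('pics/w8.png',d['pixels'])"
```

```text
t 15.95 pos [0.5563 0.0768 0.0358] toolx yaw -5.6144752364764585 F [-0.39   -0.5876 -0.5683] w 0.00036831649744997356
tool shift [-0.5461  0.1308  0.0359]
```

View pics/w8.png

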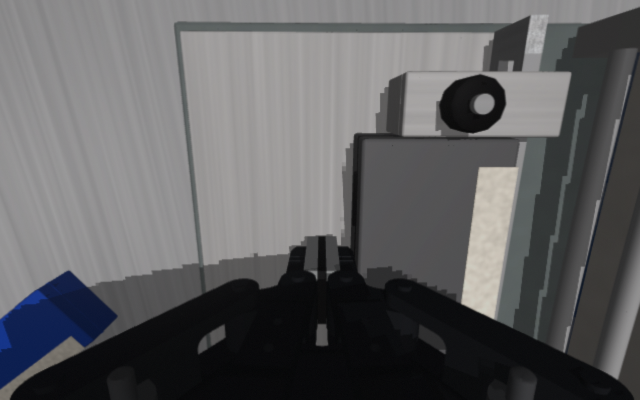

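jog_arm:
  dr:
    - [0, 0, 0]
    - [0, 0, 0]
    - [0, 0, 0]
    - [0, 0, 0]
    - [0, 0, 0]
    - [0, 0, 0]
    - [0, 0, 0]
    - [0, 0, 0]
    - [0, 0, 0]
    - [0, 0, 0]
  slide:
    - [0.001, 0, 0]
    - [0.001, 0, 0]
    - [0.001, 0, 0]
    - [0.0005, 0, 0]
    - [0.0005, 0, 0]
    - [0.0005, 0, 0]
    - [0.0005, 0, 0]
    - [0.0005, 0, 0]
    - [0.0005, 0, 0]
    - [0, 0, 0]
  gripper: [-1, -1, -1, -1, -1, -1, -1, -1, -1, -1]

```text
time_s: 17.0
position: [0.557, 0.0769, 0.0352]
tool_rot: [[0.995, -0.097, -0.013], [-0.097, -0.995, 0.001], [-0.013, 0.001, -1.0]]
ft_force: [-21.7, 0.2, 11.2]
grip_width: -0.0003
```

```bash
python3 -c "
from h import *
delta([0,0,0]);
d=viewer.get_image('wrist');crop(d,320,100,560,330,2.6,'pics/w9.png')"
```

```text
t 17.0 pos [0.557  0.0769 0.0352] toolx yaw -5.574663731926388 F [-21.6959   0.2269  11.1864] w -0.00030060117196286447
tool shift [-0.5464  0.1306  0.0422]
```

View pics/w9.png

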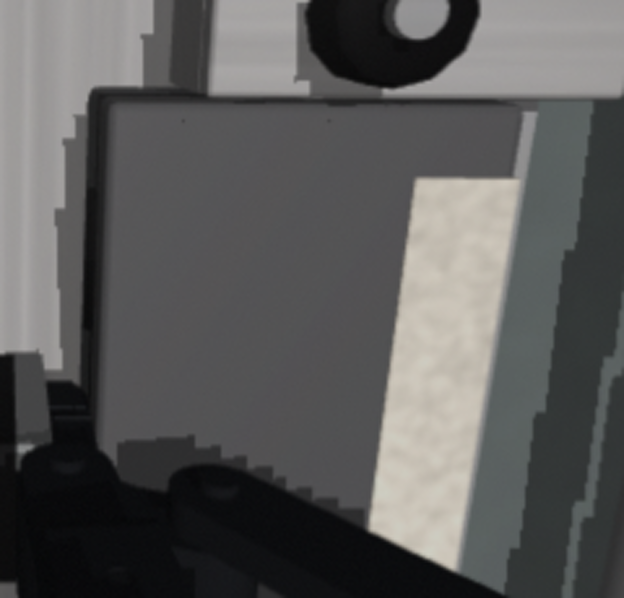

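jog_arm:
  dr:
    - [0, 0, 0]
    - [0, 0, 0]
    - [0, 0, 0]
    - [0, 0, 0]
    - [0, 0, 0]
    - [0, 0, 0]
    - [0, 0, 0]
    - [0, 0, 0]
    - [0, 0, 0]
    - [0, 0, 0]
  slide:
    - [-0.003, 0, 0]
    - [-0.003, 0, 0]
    - [-0.003, 0, 0]
    - [-0.003, 0, 0]
    - [0, 0, -0.01]
    - [0, 0, -0.01]
    - [0, 0, -0.01]
    - [0, 0, -0.01]
    - [0, 0, -0.01]
    - [0, 0, -0.005]
  gripper: [-1, -1, -1, -1, -1, -1, -1, -1, -1, -1]

```text
time_s: 18.05
position: [0.5506, 0.0774, 0.0922]
tool_rot: [[0.995, -0.098, 0.002], [-0.098, -0.995, -0.0], [0.002, -0.0, -1.0]]
ft_force: [0.1, -0.4, -0.1]
grip_width: 0.0002
```

jog_arm:
  dr:
    - [0, 0, 0]
    - [0, 0, 0]
    - [0, 0, 0]
    - [0, 0, 0]
    - [0, 0, 0]
    - [0, 0, 0]
    - [0, 0, 0]
    - [0, 0, 0]
    - [0, 0, 0]
    - [0, 0, 0]
  slide:
    - [0, 0.015, 0]
    - [0, 0.015, 0]
    - [0, 0.015, 0]
    - [0, 0.015, 0]
    - [0, 0.015, 0]
    - [0, 0.01, 0]
    - [0.01, 0, 0]
    - [0.01, 0, 0]
    - [0.01, 0, 0]
    - [0.009, 0, 0]
  gripper: [-1, -1, -1, -1, -1, -1, -1, -1, -1, -1]

```text
time_s: 19.05
position: [0.5819, -0.0106, 0.0907]
tool_rot: [[0.995, -0.097, 0.0], [-0.097, -0.995, -0.0], [0.0, -0.0, -1.0]]
ft_force: [-0.1, -0.4, 0.5]
grip_width: 0.0002
```

```bash
python3 -c "
from h import *
delta([0,0,0]);
d=viewer.get_image('wrist');cv2.imwrite('pics/w10.png',d['pixels'])
d=viewer.get_image('top');crop(d,200,60,370,210,4.5,'pics/t10.png')"
```

```text
t 19.05 pos [ 0.5819 -0.0106  0.0907] toolx yaw -5.5672600319846115 F [-0.1285 -0.3736  0.5089] w 0.00015667035006148818
tool shift [-0.5802  0.0459  0.0906]
```

View pics/w10.png

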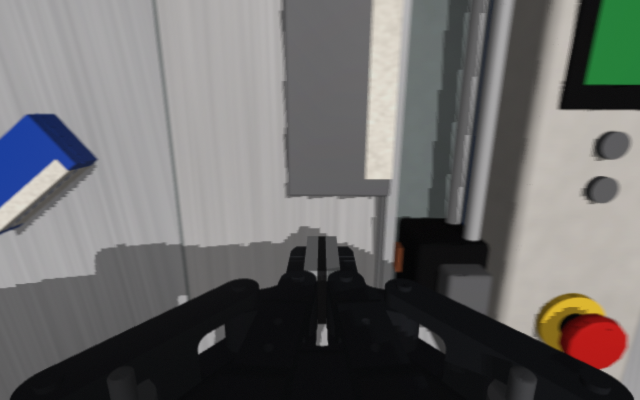

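View pics/t10.png

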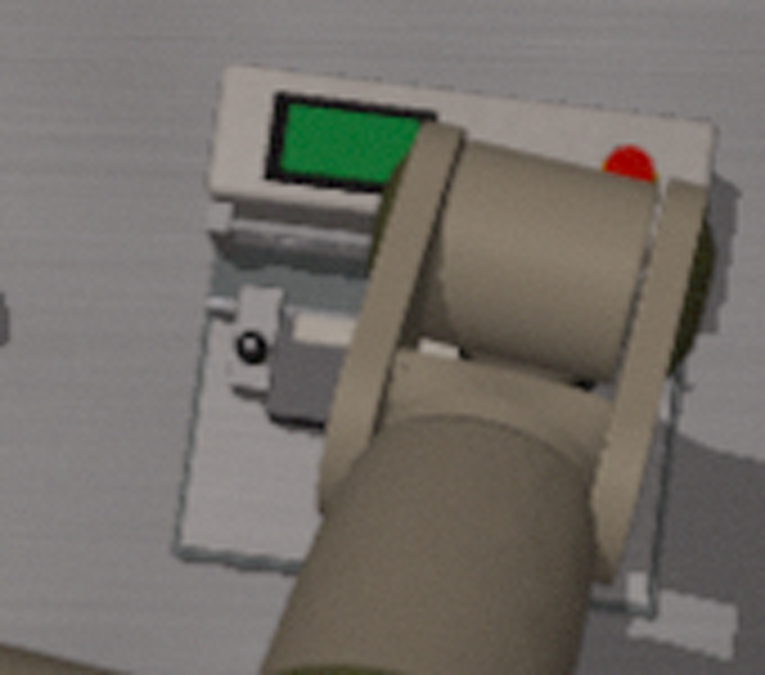

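jog_arm:
  dr:
    - [0, 0, 0]
    - [0, 0, 0]
    - [0, 0, 0]
    - [0, 0, 0]
    - [0, 0, 0]
    - [0, 0, 0]
    - [0, 0, 0]
    - [0, 0, 0]
    - [0, 0, 0]
    - [0, 0, 0]
  slide:
    - [0, 0, 0.006]
    - [0, 0, 0.006]
    - [0, 0, 0.006]
    - [0, 0, 0.006]
    - [0, 0, 0.006]
    - [0, 0, 0.006]
    - [0, 0, 0.006]
    - [0, 0, 0.004]
    - [0, 0, 0]
    - [0, 0, 0]
  gripper: [-1, -1, -1, -1, -1, -1, -1, -1, -1, -1]

```text
time_s: 20.15
position: [0.5808, -0.011, 0.0449]
tool_rot: [[0.995, -0.098, 0.0], [-0.098, -0.995, -0.0], [0.0, 0.0, -1.0]]
ft_force: [-0.2, -0.1, -0.2]
grip_width: -0.0002
```

```bash
python3 -c "
from h import *
delta([0,0,0]);
d=viewer.get_image('wrist');cv2.imwrite('pics/w11.png',d['pixels'])"
```

```text
t 20.15 pos [ 0.5808 -0.011   0.0449] toolx yaw -5.614493570121277 F [-0.1794 -0.0922 -0.1748] w -0.0001906853251404739
tool shift [-0.5791  0.0458  0.0448]
```

View pics/w11.png

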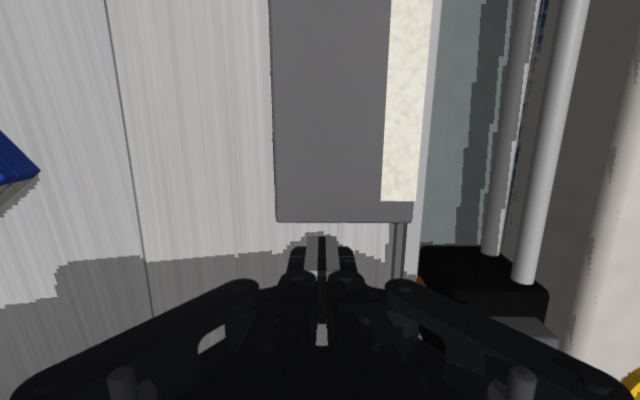

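jog_arm:
  dr:
    - [0, 0, 0]
    - [0, 0, 0]
    - [0, 0, 0]
    - [0, 0, 0]
    - [0, 0, 0]
    - [0, 0, 0]
    - [0, 0, 0]
    - [0, 0, 0]
    - [0, 0, 0]
    - [0, 0, 0]
  slide:
    - [0, -0.002, 0]
    - [0, -0.002, 0]
    - [0, -0.002, 0]
    - [0, -0.001, 0]
    - [0, -0.001, 0]
    - [0, -0.001, 0]
    - [0, -0.001, 0]
    - [0, -0.001, 0]
    - [0, 0, 0]
    - [0, 0, 0]
  gripper: [-1, -1, -1, -1, -1, -1, -1, -1, -1, -1]

```text
time_s: 21.2
position: [0.5818, -0.0001, 0.0448]
tool_rot: [[0.995, -0.098, -0.0], [-0.098, -0.995, 0.0], [-0.0, -0.0, -1.0]]
ft_force: [0.6, 0.1, 0.3]
grip_width: -0.0003
```

jog_arm:
  dr:
    - [0, 0, 0]
    - [0, 0, 0]
    - [0, 0, 0]
    - [0, 0, 0]
    - [0, 0, 0]
    - [0, 0, 0]
    - [0, 0, 0]
    - [0, 0, 0]
    - [0, 0, 0]
    - [0, 0, 0]
  slide:
    - [0, -0.0005, 0]
    - [0, -0.0005, 0]
    - [0, -0.0005, 0]
    - [0, -0.0005, 0]
    - [0, -0.0005, 0]
    - [0, -0.0005, 0]
    - [0, -0.0005, 0]
    - [0, 0, 0]
    - [0, 0, 0]
    - [0, 0, 0]
  gripper: [-1, -1, -1, -1, -1, -1, -1, -1, -1, -1]

```text
time_s: 22.2
position: [0.5818, 0.0003, 0.0449]
tool_rot: [[0.995, -0.098, -0.001], [-0.098, -0.995, -0.005], [-0.001, 0.005, -1.0]]
ft_force: [-3.3, -19.1, 0.5]
grip_width: -0.0001
```

```bash
python3 -c "
from h import *
delta([0,0,0]);
d=viewer.get_image('wrist');cv2.imwrite('pics/w12.png',d['pixels'])
d=viewer.get_image('scene');crop(d,260,180,420,300,4.6,'pics/s12.png')"
```

```text
t 22.2 pos [0.5818 0.0003 0.0449] toolx yaw -5.623842907234872 F [ -3.3369 -19.078    0.4546] w -9.372756269194815e-05
tool shift [-0.579   0.0571  0.0457]
```

View pics/w12.png

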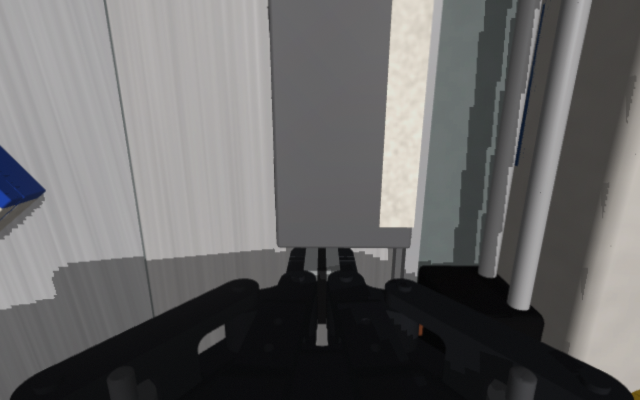

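View pics/s12.png

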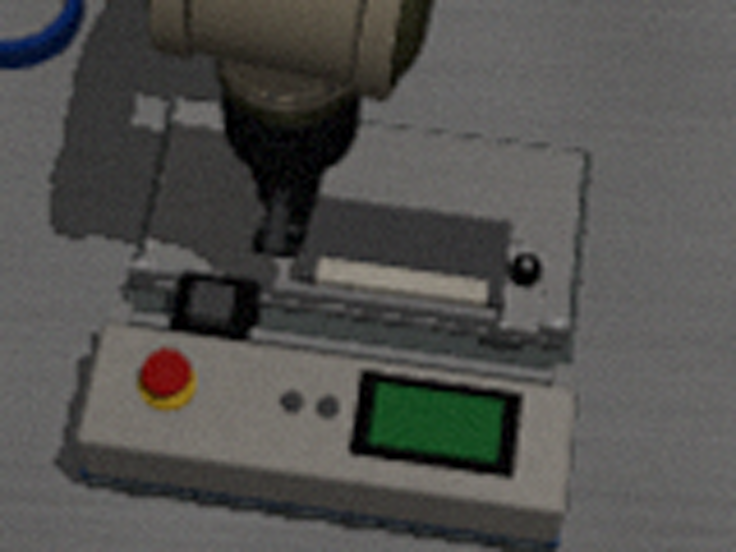

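```bash
python3 -c "
from h import *
d=viewer.get_image('wrist')
g=cv2.cvtColor(d['pixels'],cv2.COLOR_BGR2GRAY).astype(float)
def edge(rows,c0,c1,sgn):
    out=[]
    for r in rows:
        s=cv2.GaussianBlur(g[r-1:r+2,c0:c1],(5,3),0)[1]; df=np.gradient(s)*sgn; k=int(np.argmax(df)); 
        out.append((c0+k,r))
    return out
rows=list(range(10,231,20))
for nm,c,z,sg in(('caseL',(255,295),.052,-1),('bedfront',(90,160),.02,0),('labelR/fence',(405,445),.052,-1)):
    if sg==0: continue
    e=edge(rows,*c,sg); P=plane(d,e,z); k=np.polyfit(P[:,1],P[:,0],1); print(nm,e,'yaw',-np.degrees(np.arctan(k[0])),np.std(P[:,0]-np.polyval(k,P[:,1])))
crop(d,370,0,470,260,2.3,'pics/w12z.png')
"
```

```text
caseL [(267, 10), (268, 30), (269, 50), (270, 70), (271, 90), (271, 110), (272, 130), (273, 150), (273, 170), (274, 190), (275, 210), (275, 230)] yaw -5.848149255692649 0.00012162321375700762
labelR/fence [(442, 10), (440, 30), (438, 50), (436, 70), (434, 90), (424, 110), (422, 130), (420, 150), (418, 170), (417, 190), (415, 210), (421, 230)] yaw -7.91123078277709 0.0013202869207205564
```

View pics/w12z.png

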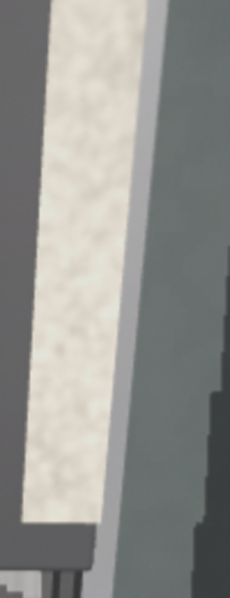

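```bash
python3 -c "
from h import *
d=viewer.get_image('wrist')
f=lambda P:(np.array(P,float)+.5)/2.3-.5+np.array([370,0])
B=plane(d,f([[168,2],[144,260],[119,535]]),.044); L=plane(d,f([[147,2],[124,260],[100,520]]),.052)
Fr=plane(d,f([[95,569]]),.052)
for P in(B,L): v=P[0]-P[2]; print(P,-np.degrees(np.arctan2(v[0],v[1])))
n=np.array([np.cos(np.radians(5.8)),-np.sin(np.radians(5.8))])
print('normal offs fence back',B[:,:2]@n,'label',L[:,:2]@n)
"
```

```text
[[0.6359 0.1    0.044 ]
 [0.632  0.0612 0.044 ]
 [0.6269 0.0111 0.044 ]] -5.72539252394993
[[0.6299 0.0983 0.052 ]
 [0.6261 0.0618 0.052 ]
 [0.6213 0.0176 0.052 ]] -6.081262437336326
normal offs fence back [0.6225 0.6226 0.6226] label [0.6168 0.6167 0.6164]
```

jog_arm:
  dr:
    - [0, 0, 0]
    - [0, 0, 0]
    - [0, 0, 0]
    - [0, 0, 0]
    - [0, 0, 0]
    - [0, 0, 0]
    - [0, 0, 0]
    - [0, 0, 0]
    - [0, 0, 0]
    - [0, 0, 0]
  slide:
    - [0, 0.003, 0]
    - [0, 0.003, 0]
    - [0, 0.003, 0]
    - [0, 0.003, 0]
    - [0, 0, -0.01]
    - [0, 0, -0.01]
    - [0, 0, -0.01]
    - [0, 0, -0.01]
    - [0, 0, -0.01]
    - [0, 0, 0]
  gripper: [-1, -1, -1, -1, -1, -1, -1, -1, -1, -1]

```text
time_s: 23.4
position: [0.5817, -0.0086, 0.0966]
tool_rot: [[0.995, -0.098, 0.003], [-0.098, -0.995, -0.001], [0.003, 0.0, -1.0]]
ft_force: [0.9, 0.0, 0.8]
grip_width: -0.0001
```

```bash
python3 -c "
from h import *
delta([.5285,.0767,.094],-5.8)"
```

```text
t 23.4 pos [ 0.5817 -0.0086  0.0966] toolx yaw -5.605143671970345 F [0.9486 0.0328 0.7505] w -7.369266490904228e-05
tool shift [-0.0613 -0.0797  0.0024]
turn about tool z rad 0.0034008844924635893
```

jog_arm:
  dr:
    - [0, 0, 0.003]
    - [0, 0, 0]
    - [0, 0, 0]
    - [0, 0, 0]
    - [0, 0, 0]
    - [0, 0, 0]
    - [0, 0, 0]
    - [0, 0, 0]
    - [0, 0, 0]
    - [0, 0, 0]
  slide:
    - [-0.015, 0, 0]
    - [-0.015, 0, 0]
    - [-0.015, -0.01, 0]
    - [-0.015, -0.01, 0]
    - [0, -0.015, 0]
    - [0, -0.015, 0]
    - [0, -0.015, 0]
    - [0, -0.015, 0]
    - [0, 0, 0]
    - [0, 0, 0]
  gripper: [-1, -1, -1, -1, -1, -1, -1, -1, -1, -1]

```text
time_s: 24.4
position: [0.5295, 0.0774, 0.0947]
tool_rot: [[0.995, -0.1, -0.0], [-0.1, -0.995, -0.0], [-0.0, 0.0, -1.0]]
ft_force: [0.0, -0.1, 0.5]
grip_width: 0.0005
```

jog_arm:
  dr:
    - [0, 0.13, 0]
    - [0, 0.13, 0]
    - [0, 0.13, 0]
    - [0, 0.13, 0]
    - [0, 0.13, 0]
    - [0, 0.135, 0]
    - [0, 0, 0]
    - [0, 0, 0]
    - [0, 0, 0]
    - [0, 0, 0]
  slide:
    - [0, 0, 0]
    - [0, 0, 0]
    - [0, 0, 0]
    - [0, 0, 0]
    - [0, 0, 0]
    - [0, 0, 0]
    - [0, 0, 0]
    - [0, 0, 0]
    - [0, 0, 0]
    - [0, 0, 0]
  gripper: [-1, -1, -1, -1, -1, -1, -1, -1, -1, -1]

```text
time_s: 25.4
position: [0.5376, 0.0849, 0.1162]
tool_rot: [[0.79, -0.115, 0.602], [-0.08, -0.993, -0.084], [0.607, 0.018, -0.794]]
ft_force: [-0.4, -0.4, -0.0]
grip_width: 0.0
```

```bash
python3 -c "
from h import *
s=observe(); T=np.array(s['tool_rot']);
E=np.array([.5707,.0724,.052]); delta(E-.011*T[:,2]); print(T,s['q'])
d=viewer.get_image('wrist');cv2.imwrite('pics/w13.png',d['pixels'])
print('E',proj(d,[E]))
d=viewer.get_image('top');crop(d,200,60,370,210,4.5,'pics/t13.png')
d=viewer.get_image('scene');crop(d,260,150,420,290,4.0,'pics/s13.png')"
```

```text
t 25.4 pos [0.5376 0.0849 0.1162] toolx yaw -5.798799430919349 F [-0.3944 -0.4186 -0.0045] w 3.2330886511454906e-05
tool shift [-0.0119  0.0075  0.0609]
[[ 0.7903 -0.1146  0.6019]
 [-0.0803 -0.9932 -0.0838]
 [ 0.6075  0.0179 -0.7941]] [ -1.7615  22.0693 111.3448 -21.9735  10.0366  24.8815]
E [[303.1124 225.8281]]
```

View pics/w13.png

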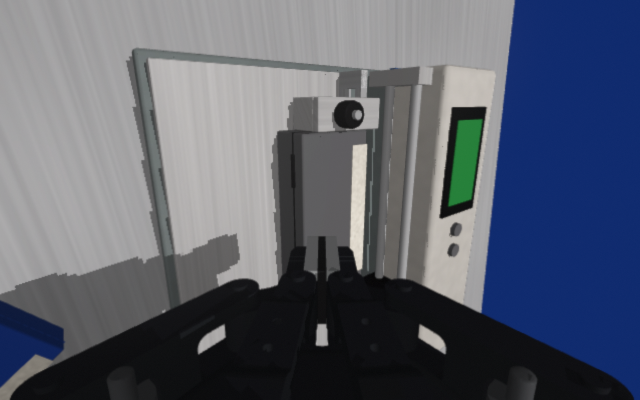

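View pics/s13.png

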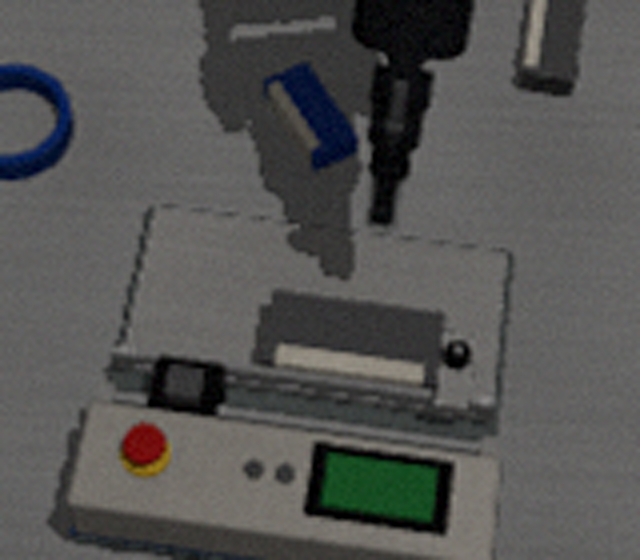

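```bash
cat >> h.py <<'E'
from scipy.spatial.transform import Rotation as Ro
def tgt(tilt,yaw=-5.8,back=.0,E=np.array([.5707,.0724,.052])):
    s=observe();T=np.array(s["tool_rot"]);p=np.array(s["position"])
    D=Ro.from_euler('z',yaw,degrees=True).as_matrix()@np.diag([1,-1,-1])@Ro.from_euler('y',tilt,degrees=True).as_matrix()
    P=E-(.011+back)*D[:,2]
    print("t",s["time_s"],"pos",p,"P",P,"rotvec tool",Ro.from_matrix(T.T@D).as_rotvec(),"shift after turn",D.T@(P-p),"shift cur axes",T.T@(P-p))
    print("F",np.array(s["ft_force"]),"q",np.array(s["q"]))
E
python3 -c "
from h import *
tgt(32,back=.03);tgt(35,back=.03)"
```

```text
t 25.55 pos [0.5375 0.0852 0.1163] P [0.5491 0.0746 0.0868] rotvec tool [ 0.0224 -0.0945 -0.0008] shift after turn [-0.005   0.0093  0.0317] shift cur axes [-0.0079  0.0086  0.0313]
F [0.281  0.2944 0.2286] q [ -1.7323  22.0566 111.3565 -22.0638  10.0347  24.981 ]
t 25.55 pos [0.5375 0.0852 0.1163] P [0.5473 0.0748 0.0856] rotvec tool [ 0.0224 -0.0422 -0.0002] shift after turn [-0.0088  0.0093  0.0313] shift cur axes [-0.0101  0.0086  0.0311]
F [0.281  0.2944 0.2286] q [ -1.7323  22.0566 111.3565 -22.0638  10.0347  24.981 ]
```

jog_arm:
  dr:
    - [0.011, -0.048, 0]
    - [0.011, -0.047, 0]
    - [0, 0, 0]
    - [0, 0, 0]
    - [0, 0, 0]
    - [0, 0, 0]
    - [0, 0, 0]
    - [0, 0, 0]
    - [0, 0, 0]
    - [0, 0, 0]
  slide:
    - [0, 0, 0]
    - [0, 0, 0]
    - [0, 0, 0]
    - [-0.001, 0.002, 0.006]
    - [-0.001, 0.002, 0.006]
    - [-0.001, 0.002, 0.006]
    - [-0.001, 0.002, 0.006]
    - [-0.001, 0.001, 0.006]
    - [0, 0, 0]
    - [0, 0, 0]
  gripper: [-1, -1, -1, -1, -1, -1, -1, -1, -1, -1]

```text
time_s: 26.55
position: [0.5481, 0.0752, 0.0881]
tool_rot: [[0.844, -0.102, 0.527], [-0.086, -0.995, -0.054], [0.529, -0.0, -0.848]]
ft_force: [-0.5, -0.4, 0.3]
grip_width: -0.0003
```

```bash
python3 -c "
from h import *
tgt(32,back=.03);tgt(32)"
```

```text
t 26.55 pos [0.5481 0.0752 0.0881] P [0.5491 0.0746 0.0868] rotvec tool [ 0.0004  0.0006 -0.0007] shift after turn [0.0002 0.0005 0.0017] shift cur axes [0.0002 0.0005 0.0017]
F [-0.4718 -0.3737  0.2598] q [ -4.0107  25.4278 108.6351  -4.0071  14.0188   5.4475]
t 26.55 pos [0.5481 0.0752 0.0881] P [0.5649 0.073  0.0613] rotvec tool [ 0.0004  0.0006 -0.0007] shift after turn [0.0002 0.0005 0.0317] shift cur axes [0.0002 0.0005 0.0317]
F [-0.4718 -0.3737  0.2598] q [ -4.0107  25.4278 108.6351  -4.0071  14.0188   5.4475]
```

jog_arm:
  dr:
    - [0, 0, 0]
    - [0, 0, 0]
    - [0, 0, 0]
    - [0, 0, 0]
    - [0, 0, 0]
    - [0, 0, 0]
    - [0, 0, 0]
    - [0, 0, 0]
    - [0, 0, 0]
    - [0, 0, 0]
  slide:
    - [0, 0, 0.004]
    - [0, 0, 0.004]
    - [0, 0, 0.004]
    - [0, 0, 0.004]
    - [0, 0, 0.004]
    - [0, 0, 0.002]
    - [0, 0, 0.002]
    - [0, 0, 0.001]
    - [0, 0, 0]
    - [0, 0, 0]
  gripper: [-1, -1, -1, -1, -1, -1, -1, -1, -1, -1]

```text
time_s: 27.55
position: [0.5613, 0.0739, 0.0671]
tool_rot: [[0.844, -0.102, 0.527], [-0.086, -0.995, -0.054], [0.53, -0.0, -0.848]]
ft_force: [0.0, -0.0, 0.5]
grip_width: 0.0002
```

```bash
python3 -c "
from h import *
tgt(32);tgt(35)
d=viewer.get_image('wrist');cv2.imwrite('pics/w14.png',d['pixels'])
d=viewer.get_image('scene');crop(d,260,180,420,290,4.6,'pics/s14.png')"
```

```text
t 27.55 pos [0.5613 0.0739 0.0671] P [0.5649 0.073  0.0613] rotvec tool [ 0.0003  0.0002 -0.0006] shift after turn [0.0001 0.0005 0.0069] shift cur axes [0.0001 0.0005 0.0069]
F [ 0.0061 -0.0417  0.4515] q [ -4.064   28.6273 107.8725  -4.6844  11.5627   6.0976]
t 27.55 pos [0.5613 0.0739 0.0671] P [0.5644 0.073  0.061 ] rotvec tool [ 0.0003  0.0526 -0.0006] shift after turn [-0.0008  0.0005  0.0069] shift cur axes [-0.0005  0.0005  0.0069]
F [ 0.0061 -0.0417  0.4515] q [ -4.064   28.6273 107.8725  -4.6844  11.5627   6.0976]
```

View pics/w14.png

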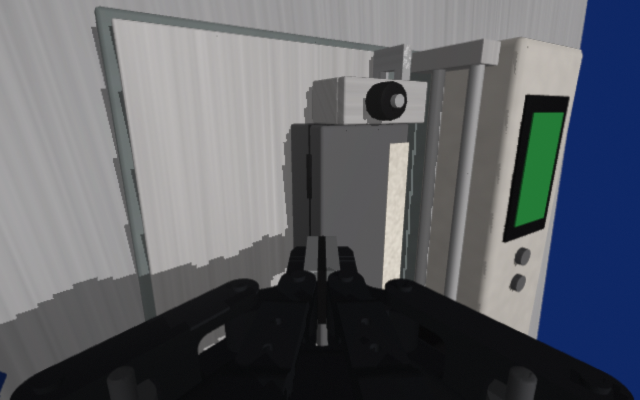

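View pics/s14.png

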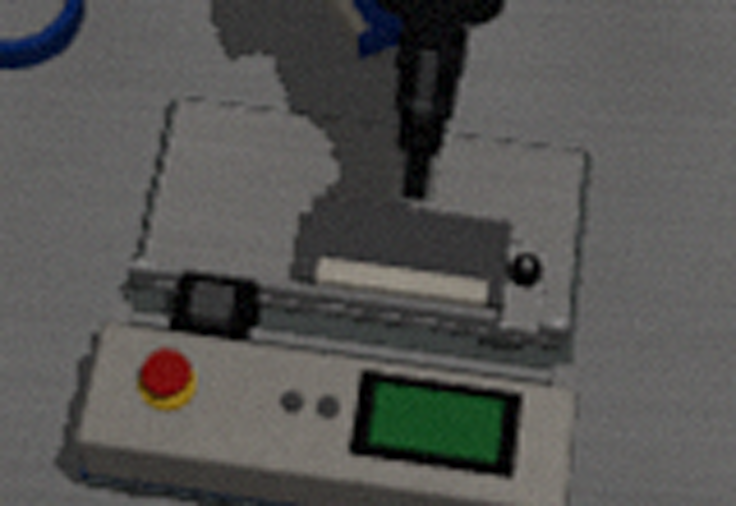

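jog_arm:
  dr:
    - [0, -0.018, 0]
    - [0, -0.017, 0]
    - [0, 0, 0]
    - [0, 0, 0]
    - [0, 0, 0]
    - [0, 0, 0]
    - [0, 0, 0]
    - [0, 0, 0]
    - [0, 0, 0]
    - [0, 0, 0]
  slide:
    - [0, 0, 0]
    - [0, 0, 0]
    - [0, 0, 0.001]
    - [0, 0, 0.001]
    - [0, 0, 0.001]
    - [0, 0, 0.001]
    - [0, 0, 0.0005]
    - [0, 0, 0.0005]
    - [0, 0, 0.0005]
    - [0, 0, 0]
  gripper: [-1, -1, -1, -1, -1, -1, -1, -1, -1, -1]

```text
time_s: 28.65
position: [0.564, 0.0736, 0.0622]
tool_rot: [[0.862, -0.102, 0.497], [-0.088, -0.995, -0.051], [0.5, -0.0, -0.866]]
ft_force: [-0.6, -0.1, 0.1]
grip_width: 0.0001
```

```bash
python3 -c "
from h import *
tgt(30)
d=viewer.get_image('scene');crop(d,320,190,400,260,8,'pics/s15.png')"
```

```text
t 28.65 pos [0.564  0.0736 0.0622] P [0.5652 0.073  0.0615] rotvec tool [ 0.0003  0.0005 -0.0007] shift after turn [0.0008 0.0005 0.0013] shift cur axes [0.0008 0.0005 0.0013]
F [-0.6485 -0.1053  0.0758] q [ -4.1084  29.2722 106.3785  -3.4704  14.4131   4.8678]
```

View pics/s15.png

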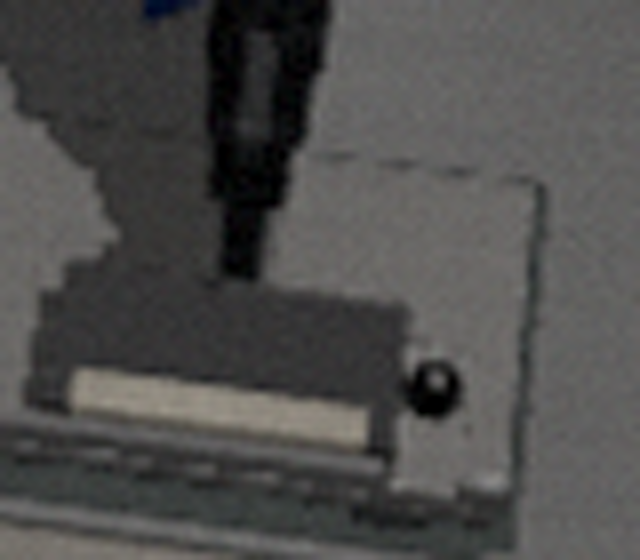

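jog_arm:
  dr:
    - [0, 0, 0]
    - [0, 0, 0]
    - [0, 0, 0]
    - [0, 0, 0]
    - [0, 0, 0]
    - [0, 0, 0]
    - [0, 0, 0]
    - [0, 0, 0]
    - [0, 0, 0]
    - [0, 0, 0]
  slide:
    - [0.0015, 0, 0]
    - [0.0015, 0, 0]
    - [0, 0, 0.0005]
    - [0, 0, 0.0005]
    - [0, 0, 0.0005]
    - [0, 0, 0.0005]
    - [0, 0, 0.0005]
    - [0, 0, 0.0005]
    - [0, 0, 0]
    - [0, 0, 0]
  gripper: [-1, -1, -1, -1, -1, -1, -1, -1, -1, -1]

```text
time_s: 29.7
position: [0.5675, 0.0733, 0.0622]
tool_rot: [[0.861, -0.102, 0.498], [-0.088, -0.995, -0.051], [0.5, 0.0, -0.866]]
ft_force: [-11.6, -0.7, 16.7]
grip_width: -0.0
```

```bash
python3 -c "
from h import *
tgt(30)"
```

```text
t 29.7 pos [0.5675 0.0733 0.0622] P [0.5652 0.073  0.0615] rotvec tool [ 0.0003 -0.0004 -0.0004] shift after turn [-0.0023  0.0005 -0.0005] shift cur axes [-0.0023  0.0005 -0.0005]
F [-11.6351  -0.6638  16.7034] q [ -4.1156  29.4865 105.8806  -3.4034  14.6481   4.7757]
```

jog_arm:
  dr:
    - [0, 0, 0]
    - [0, 0, 0]
    - [0, 0, 0]
    - [0, 0, 0]
    - [0, 0, 0]
    - [0, 0, 0]
    - [0, 0, 0]
    - [0, 0, 0]
    - [0, 0, 0]
    - [0, 0, 0]
  slide:
    - [0, 0, -0.0004]
    - [0, 0, -0.0004]
    - [0, 0, 0]
    - [0, 0, 0]
    - [0, 0, 0]
    - [0, 0, 0]
    - [0, 0, 0]
    - [0, 0, 0]
    - [0, 0, 0]
    - [0, 0, 0]
  gripper: [-1, -1, -1, -1, -1, -1, -1, -1, -1, -1]

```text
time_s: 30.7
position: [0.5675, 0.0733, 0.0624]
tool_rot: [[0.861, -0.102, 0.498], [-0.088, -0.995, -0.051], [0.5, -0.0, -0.866]]
ft_force: [-5.8, -0.8, 8.5]
grip_width: -0.0004
```

jog_arm:
  dr:
    - [0, 0, 0]
    - [0, 0, 0]
    - [0, 0, 0]
    - [0, 0, 0]
    - [0, 0, 0]
    - [0, 0, 0]
    - [0, 0, 0]
    - [0, 0, 0]
    - [0, 0, 0]
    - [0, 0, 0]
  slide:
    - [0.0002, 0, 0]
    - [0.0002, 0, 0]
    - [0.0001, 0, 0]
    - [0, 0, 0]
    - [0, 0, 0]
    - [0, 0, 0]
    - [0, 0, 0]
    - [0, 0, 0]
    - [0, 0, 0]
    - [0, 0, 0]
  gripper: [-1, -1, -1, -1, -1, -1, -1, -1, -1, -1]

```text
time_s: 31.7
position: [0.5675, 0.0732, 0.0625]
tool_rot: [[0.862, -0.102, 0.497], [-0.088, -0.995, -0.051], [0.499, 0.0, -0.866]]
ft_force: [-6.6, -0.6, 8.5]
grip_width: 0.0001
```

```bash
python3 -c "
from h import *
for i in range(3): print(np.array(observe()['ft_force']))
tgt(30)
d=viewer.get_image('wrist');cv2.imwrite('pics/w16.png',d['pixels'])
print(np.array(observe()['ft_force']))
d=viewer.get_image('scene');crop(d,320,190,400,260,8,'pics/s16.png')
print(np.array(observe()['ft_force']))
"
```

```text
[-6.6053 -0.5669  8.5425]
[-6.6053 -0.5669  8.5425]
[-6.6053 -0.5669  8.5425]
t 31.7 pos [0.5675 0.0732 0.0625] P [0.5652 0.073  0.0615] rotvec tool [ 0.0003  0.0009 -0.0005] shift after turn [-0.0024  0.0005 -0.0003] shift cur axes [-0.0024  0.0005 -0.0003]
F [-6.6053 -0.5669  8.5425] q [ -4.1188  29.4559 105.825   -3.3649  14.8033   4.7376]
[-6.4367 -0.674   8.9047]
[-6.2252 -0.7414  7.8946]
```

View pics/w16.png

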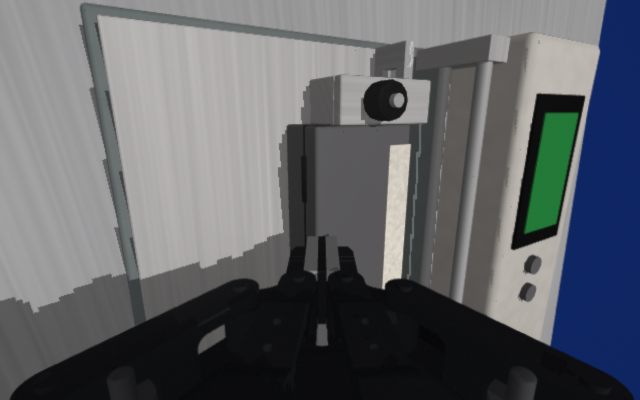

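View pics/s16.png

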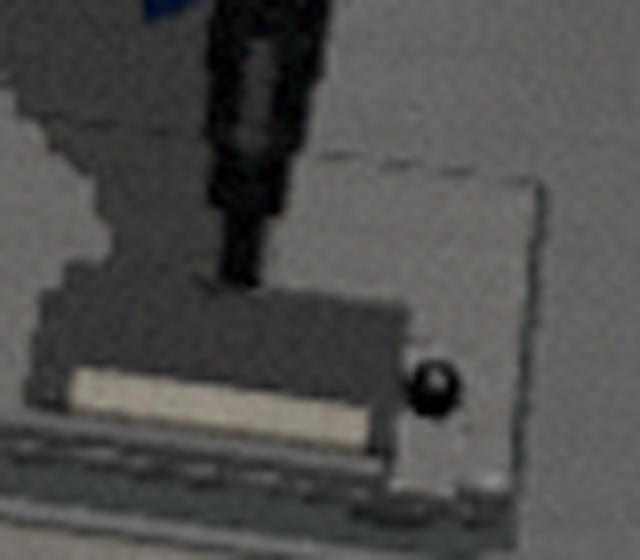

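```bash
python3 -c "
from h import *
d=viewer.get_image('wrist')
g=cv2.cvtColor(d['pixels'],cv2.COLOR_BGR2GRAY)
E=[]
for r in range(150,271,20):
    s=cv2.GaussianBlur(g[r-1:r+2,395:425],(3,3),0)[1].astype(float); k=int(np.argmin(np.gradient(s))); E.append((395+k,r))
print(E); P=plane(d,E,.052); n=np.array([np.cos(np.radians(5.8)),-np.sin(np.radians(5.8))]); print(P[:,:2]@n)
k=np.polyfit(P[:,1],P[:,0],1);print('yaw',-np.degrees(np.arctan(k[0])))
crop(d,290,60,440,290,2.6,'pics/w17.png'); print(np.array(observe()['ft_force']))
"
```

```text
[(410, 150), (409, 170), (407, 190), (406, 210), (404, 230), (403, 250), (401, 270)]
[0.6172 0.6175 0.6171 0.6174 0.617  0.6173 0.6168]
yaw -6.1559094826153835
[-6.5471  0.0794  8.4249]
```

View pics/w17.png

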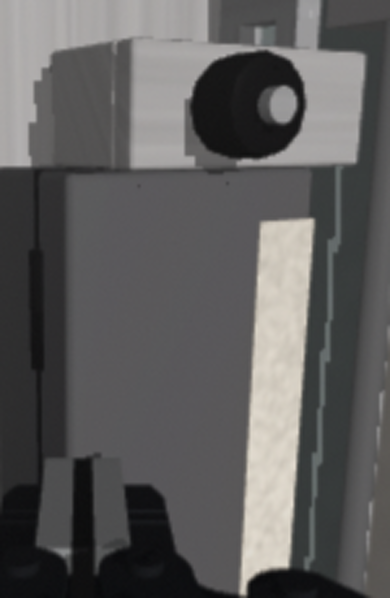

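```bash
python3 -c "
from rig import env
env.close_job()"
```

```text
the job is handed in; nothing more can be done
```

The grey case is loaded in the coder and I handed the job in while still holding it there, at about 32 s on the robot's clock. I laid it flat on the bed, label towards the fence. I pushed it against the fence until the wrist read 22 N, and up to the stop until it read 19 N. I then held it with the shut fingertips on its near upper edge, at about the middle of its length.

**Last checks**
- **Push:** the wrist read about (-6.5, 0.1, 8.4) N, which is about 10.6 N in total: 8.4 N down and 6.5 N in against the fence. It varied by about 0.5 N between readings.
- **Fence:** just before the hold, the label edge lay 5.7–6.2 mm in front of the fence's back edge, and the fence is 6 mm thick. During the hold it was within 1 mm of that.
- **Stop:** no gap shows between the case's end and the stop block. I saw no sign that the block had shifted, but did not measure it again.
- **Other things:** I did not touch the tape, bottle, cartridge or look-alikes.

**What fell short or disagreed**
- **Push angle:** the wrist joint's range did not allow a 45° tilt, so the tool is tilted 30° and the push is about 38° from straight down, leaning somewhat more onto the bed than into the fence.
- **Squareness:** the readings of the angle differ slightly: the case's label edge read -6.1°, its near edge -5.85° and the fence -5.7°. I took this as measuring error.

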